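# Put the inspected gold pieces back on their display stands

### The job

These four gold pieces have been looked over on the tray: put each one back on its own display stand - the large bangle over the broad post, the baby's bangle over the slim post and the finger ring over the ring cone, each lying flat at the foot of its post, and the gold bar lying flat down inside the rectangular nest. Lower each piece into place rather than dropping it, and leave the loupe and the closed ring box where they are.

Things in the scene. Friction and masses are not known exactly. Their poses are not given: they have to be found in the camera images.
- bangle_large: the largest gold ring: a plain bangle, outer diameter 66 mm, inner 56 mm, band 10 mm high, about 60 g. At the start it lies flat, somewhere on the cream pad (top 10 mm above the counter) of a fixed shallow tray, 274 by 374 mm, whose 12 mm wide rim stands 20 mm above the counter; origin at the centre of its underside, z up.
- bangle_small: the middle-sized gold ring: a baby's bangle, outer diameter 48 mm, inner 39 mm, band 8 mm high, about 30 g. At the start it lies flat, somewhere on the cream pad (top 10 mm above the counter) of a fixed shallow tray, 274 by 374 mm, whose 12 mm wide rim stands 20 mm above the counter; origin at the centre of its underside, z up.
- finger_ring: the smallest gold ring: a broad finger ring, outer diameter 27 mm, inner 21 mm, 8 mm high, about 14 g. At the start it lies flat, somewhere on the cream pad (top 10 mm above the counter) of a fixed shallow tray, 274 by 374 mm, whose 12 mm wide rim stands 20 mm above the counter; origin at the centre of its underside, z up.
- gold_bar: gold bar, 58 mm long (x) by 32 mm wide (y) by 13 mm high, about 0.42 kg. At the start it lies flat, somewhere on the cream pad (top 10 mm above the counter) of a fixed shallow tray, 274 by 374 mm, whose 12 mm wide rim stands 20 mm above the counter; origin at the centre of its underside, z up.
- stand_broad: display stand with the broader post: a dark wooden disc 76 mm across and 8 mm thick, from which rises a cream round post 44 mm in diameter that narrows above 34 mm to 24 mm at its flat top, 46 mm above the counter. The bangle goes over the post and lies on the disc. Origin at the centre of its underside on the counter, post along z. It is heavy and does not move.
- stand_slim: display stand with the slimmer post: a dark wooden disc 60 mm across and 8 mm thick, from which rises a cream round post 26 mm in diameter that narrows above 34 mm to 12 mm at its flat top, 46 mm above the counter. The bangle goes over the post and lies on the disc. Origin at the centre of its underside on the counter, post along z. It is heavy and does not move.
- stand_cone: ring cone: a dark wooden disc 52 mm across and 6 mm thick, on it a cream collar 34 mm in diameter whose flat top is 14 mm above the counter, and on that a thin cream cone, 15 mm across at its foot and 5 mm at its tip, 46 mm above the counter. The ring goes over the cone and lies on the collar. Origin at the centre of its underside on the counter, cone along z. It is heavy and does not move.
- stand_nest: dark wooden block 94 mm (x) by 68 mm (y), 12 mm high, with a rectangular recess 74 mm (x) by 48 mm (y) whose cream floor is 7 mm above the counter (5 mm deep); the bar lies in it lengthwise along x, either way round. Origin at the centre of its underside on the counter. It is heavy and does not move.
- loupe: small folding magnifier lying on the tray among the pieces: a black barrel 21 mm across and 16 mm high, and a steel case that reaches 24 mm from the barrel's axis along x, 18 mm wide. Origin at the foot of the barrel's axis. Must stay where it is.
- ring_box: closed dark red ring box, 44 mm square and 38 mm high, loose on the counter among the stands. Origin at the centre of its underside. Must stay where it is.
Not all that is in view belongs to the job. What is shaped like the stand_slim but blue or purple is not meant. Leave any black look-alike of the gold_bar alone.

How it is judged:
By the outcome, as a careful person would: the job done as asked, in the order asked, and still so for the second after the job is handed in, with the robot touching nothing.
It also fails if it takes over 122 s, if anything falls off the work surface, if the arm or the gripper's body presses on something with over 40 N, if the wrist force passes 120 N, or if a joint passes its speed limit or range.

### The arm

A 6-joint arm with a two-finger parallel gripper is mounted at the origin on the work surface. World frame = base frame: x ahead of the robot, y to its left, z up, the work surface at z = 0. Lengths are in mm, angles in rad, forces in N, time in s.
With the tool pointing down it reaches from about 350 to 975 mm from the base axis. Payload 7.1 kg.
Tool frame: the origin (TCP) lies on the front face of the gripper's body, between the roots of the fingers; the fingertips stand 80 mm ahead of it and the grasp point (between the pads) lies 61 mm ahead of it (env.tips_ahead is the distance from the TCP to the fingertips, in mm); z points along the fingers, y is the line along which they close (so a half turn about z gives the same grasp; the last joint's range is limited). The gripper opens to 88 mm and grips with 3 to 60 N. Pads are 20 mm wide; open, the fingers measure 115 mm over their backs; the gripper's body (75 mm by 178 mm) begins 61 mm behind the grasp point.
Start: joints at [1.201, 0.423, 1.63, -0, 1.089, -0.019], TCP at [214.749, 586.931, 302.675] pointing down, gripper open.
Joint ranges: [-3, 3], [-0.9, 2.11], [0.09, 2.58], [-1.31, 4.45], [0.11, 2.69], [-2.54, 2.54]. Speed limits (rad/s): [2.39, 2.39, 3.01, 3.14, 3.14, 3.14].

### API

Orientations are given as a unit quaternion [x, y, z, w].
In Python, from station import env, set_gripper, viewer, workorder gives the robot as it stands. Calls block until the motion is done:
- env.reach(position, orientation): joint-space move of the TCP to a pose.
- env.move_l(position, rot=None, rate=150, f_stop=None): straight line of the TCP; rot=None keeps the orientation; rate is the mean speed in mm/s. With f_stop (N) it stops when the force on the tool has changed by that much, and returns True; else False.
- env.move_joints(angles): joint-space move.
- set_gripper(opening): finger opening in mm; the grip force is fixed at half the most; returns when the fingers have stopped.
- env.hold(seconds).
- env.ik(position, orientation): joint angles nearest the present ones, or None.
- env.read_state(): the state.
- viewer.camera(name): name is "side" or "top" or "wrist"; returns the picture (384x512x3 uint8, blue, green, red); there is no depth.
- viewer.camera_params(name): a dict with "fx", "fy", "cx", "cy" (pixels), "pose" (4x4, takes a point from camera to world coordinates); the wrist camera has in their place "tool_from_camera" (4x4, takes a point from camera to tool coordinates, whose origin is the TCP and whose axes are the flange's). Camera axes: x right, y up, looking along -z (the intrinsics and any distortion apply to the point x, -y, -z); pixel columns grow to the right and rows downward; lengths in mm; the calibration is good to about 2 mm. A picture is of the moment at which its call begins: read the wrist's pose just before it. camera_params takes no time and is no camera call.
A pose or a line that the arm cannot do raises env.IKError and nothing moves.
- workorder.sign_off(): hands the job in; it is judged then, once.
The state is a dict: "time_s": time; "qpos": joint angles; "dq": joint speeds; "tau": joint torques, N m; "tool_pos": TCP position; "orientation": TCP orientation; "force": force on the tool from outside, world axes, zero at the start; "wrist_torque": the same for the moment, N m; "width": finger opening in mm; "grip_force": force on a finger pad.
Only numpy, scipy, OpenCV 4.12 (cv2) and the standard library are available. Lean on these libraries where they do the work, as an engineer would, in place of code of your own. Each camera call takes 0.05 s, during which the arm holds its last target. There are 200 camera calls.

## Working session

There is one attempt and no reset: what is moved stays moved. The work goes in short steps, each a Python script; the robot and the scene stay as the last script left them, time stands still between calls to the robot, and variables do not carry over. Pictures are saved under pics/ and viewed, at most 14 in all, crops included, and the job is handed in when it is done.

```bash
ls; mkdir -p pics
python3 - <<'E'
from station import env, set_gripper, viewer, workorder
import cv2, numpy as np
np.set_printoptions(precision=4,suppress=True)
for n in ("top","side"):
    cv2.imwrite(f"pics/{n}0.png",viewer.camera(n)); p=viewer.camera_params(n); print(n,p)
print(viewer.camera_params("wrist")); s=env.read_state(); print(s["time_s"],s["orientation"],env.tips_ahead,s["width"])
E
```

```text
pics
top {'fx': 370.6024267481735, 'fy': 370.6024267481735, 'cx': 251.73226971963462, 'cy': 189.68435242623394, 'pose': array([[  -0.0071,    0.9978,   -0.0652,  455.7997],
       [  -0.9999,   -0.0066,    0.0083,   97.8885],
       [   0.0079,    0.0653,    0.9978, 1105.3715],
       [   0.    ,    0.    ,    0.    ,    1.    ]])}
side {'fx': 443.30447430713195, 'fy': 443.30447430713195, 'cx': 264.10286659805644, 'cy': 198.52554275500952, 'pose': array([[ -0.9997,   0.0044,  -0.0241, 490.726 ],
       [ -0.0211,  -0.6557,   0.7547, 977.0702],
       [ -0.0125,   0.755 ,   0.6556, 815.9544],
       [  0.    ,   0.    ,   0.    ,   1.    ]])}
{'fx': 278.8383251986977, 'fy': 278.8383251986977, 'cx': 253.73076619904938, 'cy': 189.74860305202142, 'tool_from_camera': array([[  0.0003,   0.968 ,   0.251 ,  67.3424],
       [  1.    ,  -0.0003,   0.    ,  -0.8861],
       [  0.0001,   0.251 ,  -0.968 , -81.3636],
       [  0.    ,   0.    ,   0.    ,   1.    ]])}
0.1 [ 0.1745  0.9847 -0.0007 -0.0001] 80.0 87.60274320211246
```

View pics/top0.png

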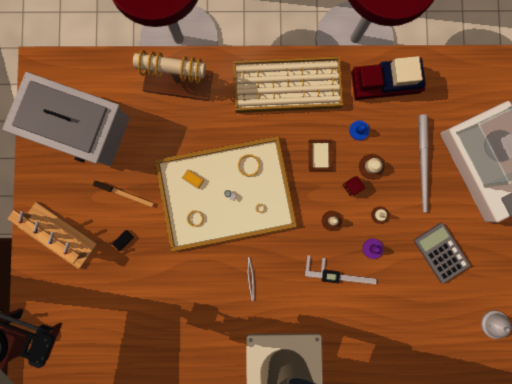

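View pics/side0.png

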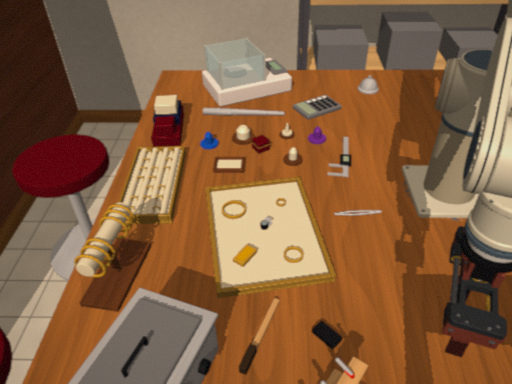

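Candidates in the top view:
- **Gold rings:** large at (249,165), middle at (196,218), small at (261,208). The gold rings at (170,68) on the roll belong to the surroundings.
- **Bars:** gold at (193,179). The black look-alike at (123,240) is to be left alone.
- **Stands:** broad at (373,166), nest at (321,155), and slim or cone at (332,220) and (381,214). The blue (360,130) and purple (373,248) ones are decoys.
- **Leave in place:** ring box at (354,186), loupe at (231,195).

Next I'll take close wrist views.

```bash
cat > h.py <<'E'
from station import env, set_gripper, viewer, workorder
import cv2, numpy as np
from scipy.spatial.transform import Rotation as R
np.set_printoptions(precision=1,suppress=True)
def down(deg):  # tool z down, tool x at heading deg, fingers close along deg-90
    return (R.from_euler('z',deg,degrees=True)*R.from_quat([1,0,0,0])).as_quat()
def campose(name):
    p=viewer.camera_params(name)
    if name!="wrist": return p,np.array(p["pose"])
    s=env.read_state(); T=np.eye(4); T[:3,:3]=R.from_quat(s["orientation"]).as_matrix(); T[:3,3]=s["tool_pos"]
    return p,T@np.array(p["tool_from_camera"])
def ray(p,T,uv):
    d=T[:3,:3]@np.array([(uv[0]-p["cx"])/p["fx"],-(uv[1]-p["cy"])/p["fy"],-1.]); return T[:3,3],d/np.linalg.norm(d)
def onplane(p,T,uv,z):
    o,d=ray(p,T,uv); return o+d*(z-o[2])/d[2]
def cross(rays):
    A=sum(np.eye(3)-np.outer(d,d) for o,d in rays); b=sum((np.eye(3)-np.outer(d,d))@o for o,d in rays)
    x=np.linalg.solve(A,b); return x,max(np.linalg.norm(np.cross(x-o,d)) for o,d in rays)
def shot(f):
    p,T=campose("wrist"); im=viewer.camera("wrist"); cv2.imwrite(f"pics/{f}.png",im); np.save(f"pics/{f}.npy",T); return im,p,T
E
python3 - <<'E'
from h import *
p,T=campose("top")
P={k:onplane(p,T,uv,z) for k,(uv,z) in dict(L=((249,165),20),S=((196,218),18),R=((261,208),18),B=((193,179),23),loupe=((231,195),26),nest=((321,155),12),broad=((373,166),46),a=((332,220),46),b=((381,214),46),box=((354,186),38),blue=((360,130),46),purple=((373,248),46)).items()}
for k,v in P.items(): print(k,v)
tc=np.array([P['loupe'][0],P['loupe'][1]]); sc=(P['nest']+P['b'])[:2]/2
for i,(x,y) in enumerate([tc+[-40,0],tc+[50,0],sc+[50,0],sc+[-40,0]]):
    env.reach([x,y,230],down(90)); env.hold(.2); shot(f"w{i}")
print(env.read_state()["time_s"])
a=[cv2.imread(f"pics/w{i}.png") for i in range(4)]
cv2.imwrite("pics/m.png",cv2.resize(np.vstack([np.hstack(a[:2]),np.hstack(a[2:])]),(800,600)))
E
```

```text
L [599.7  96.4  20. ]
S [445.1 252.3  18. ]
R [472.9  62.   18. ]
B [559.1 260.6  23. ]
loupe [511.2 149.4  26. ]
nest [ 629.5 -118.3   12. ]
broad [ 591.2 -261.2   46. ]
a [ 436.8 -139.4   46. ]
b [ 452.9 -280.2   46. ]
box [ 534.3 -207.1   38. ]
blue [ 696.6 -226.4   46. ]
purple [ 356.7 -254.5   46. ]
5.175
```

View pics/m.png

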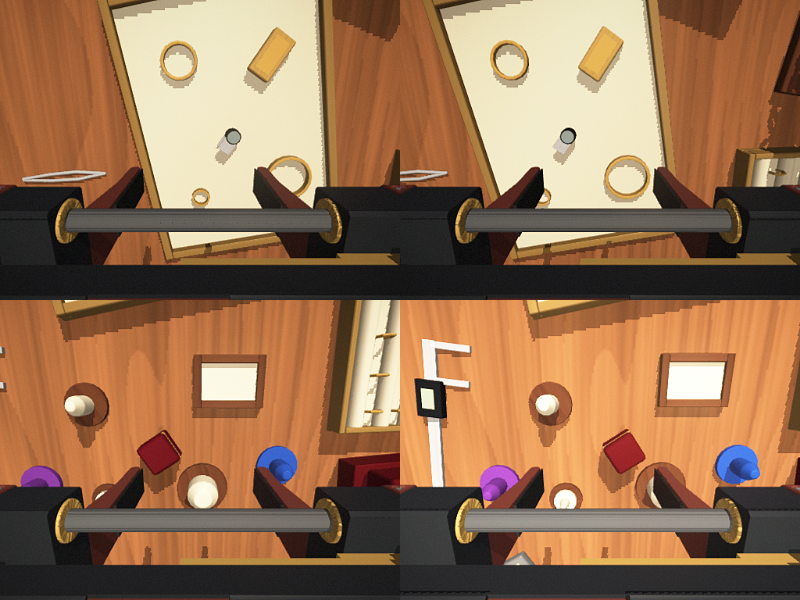

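The mosaic shows the gold bar and small bangle clear in the upper two views, and the large bangle and ring partly behind the fingers. In the lower views, the stand at (86,404)/(547,403) has a thick post (slim), the one at (565,498) shows a collar (cone), and the broad stand is at (203,490). I'll take lower-y shots for the hidden ones.

Run:
```python
from h import *
for i,(x,y) in enumerate([(570,-350),(480,-350),(490,10),(570,10)]):
    env.reach([x,y,230],down(90)); env.hold(.2); shot(f"w{i+4}")
print(env.read_state()["time_s"])
a=[cv2.imread(f"pics/w{i+4}.png") for i in range(4)]
cv2.imwrite("pics/m2.png",cv2.resize(np.vstack([np.hstack(a[:2]),np.hstack(a[2:])]),(800,600)))
```

```text
9.0917
```

View pics/m2.png

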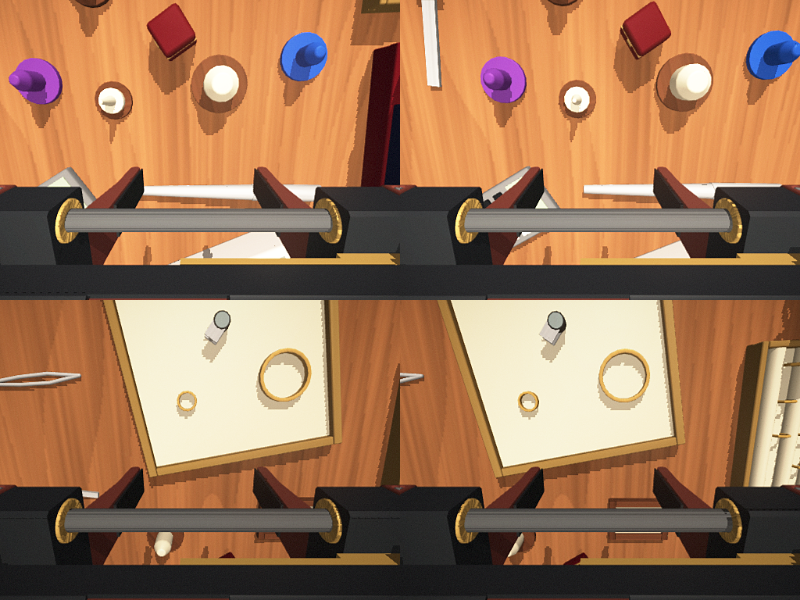

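The lower-y shots show the ring cone at (112,100) with its collar and thin cone, and the broad stand at (220,85). The large bangle at (285,375) and finger ring at (186,401) are now unobstructed. Here is a close crop with the colour masks.

Run:
```python
import cv2, numpy as np
def crop(i,u,v,r=38):
    im=cv2.imread(f"pics/w{i}.png"); u,v=int(u*1.28),int(v*1.28); c=im[max(v-r,0):v+r,max(u-r,0):u+r]; return c
C=[crop(4,112,100),crop(4,220,85),crop(3,147,104),crop(2,229,82,50)]
C2=[cv2.resize(c,(200,200),interpolation=0) for c in C]
def m(c):
    h=cv2.cvtColor(c,cv2.COLOR_BGR2HSV); o=np.zeros_like(c)
    o[(h[...,1]<90)&(h[...,2]>110)]=255; o[(h[...,2]<125)&(h[...,1]>=90)]=(0,0,200); return o
C3=[cv2.resize(m(c),(200,200),interpolation=0) for c in C]
cv2.imwrite("pics/c.png",np.vstack([np.hstack(C2),np.hstack(C3)]))
for c in C: 
    h=cv2.cvtColor(c,cv2.COLOR_BGR2HSV); print(h[len(h)//2,::6].tolist())
G=cv2.cvtColor(cv2.imread("pics/w6.png"),cv2.COLOR_BGR2HSV)
for i,u,v in ((6,285,75),(0,272,55),(0,180,60)):
    h=cv2.cvtColor(cv2.imread(f"pics/w{i}.png"),cv2.COLOR_BGR2HSV); print(h[int(v*1.28),int(u*1.28)-44:int(u*1.28)+44:4].tolist())
```

```text
[[14, 155, 236], [13, 155, 237], [14, 159, 231], [9, 170, 153], [30, 3, 255], [23, 40, 249], [23, 52, 239], [21, 69, 227], [30, 5, 255], [18, 82, 184], [10, 167, 163], [14, 152, 245], [15, 148, 244]]
[[12, 165, 209], [11, 160, 183], [11, 156, 173], [20, 65, 219], [23, 50, 243], [30, 7, 255], [30, 5, 255], [30, 6, 255], [25, 6, 255], [27, 10, 255], [25, 24, 253], [11, 157, 171], [11, 155, 161]]
[[14, 154, 237], [14, 155, 237], [14, 148, 237], [9, 165, 156], [25, 51, 248], [30, 3, 255], [30, 3, 255], [25, 24, 253], [25, 33, 255], [10, 156, 175], [10, 169, 166], [11, 170, 174], [15, 147, 248]]
[[12, 165, 195], [10, 158, 134], [10, 162, 120], [26, 22, 252], [26, 23, 253], [27, 22, 252], [26, 22, 253], [25, 24, 252], [26, 23, 252], [26, 23, 252], [26, 23, 252], [26, 23, 252], [25, 24, 252], [25, 24, 252], [19, 74, 239], [10, 156, 131], [12, 161, 208]]
[[23, 37, 248], [24, 36, 248], [25, 37, 250], [15, 129, 89], [19, 163, 228], [25, 35, 248], [24, 39, 247], [24, 37, 247], [24, 37, 247], [24, 39, 248], [24, 38, 247], [24, 38, 247], [23, 40, 247], [24, 45, 246], [24, 41, 247], [23, 40, 247], [25, 47, 249], [19, 68, 204], [17, 141, 98], [19, 160, 228], [24, 41, 246], [23, 43, 246]]
[[23, 44, 240], [24, 44, 240], [24, 45, 241], [24, 45, 241], [24, 45, 239], [25, 45, 240], [18, 153, 115], [18, 157, 216], [18, 159, 207], [20, 164, 228], [20, 167, 227], [19, 161, 230], [19, 165, 227], [19, 165, 226], [19, 165, 229], [18, 159, 217], [19, 81, 167], [24, 51, 238], [23, 50, 240], [24, 53, 239], [24, 53, 237], [23, 49, 238]]
[[24, 45, 241], [24, 43, 242], [24, 40, 242], [25, 41, 242], [24, 43, 242], [19, 163, 221], [20, 69, 162], [25, 44, 240], [24, 40, 242], [24, 42, 241], [25, 42, 241], [24, 40, 242], [25, 45, 240], [24, 40, 241], [19, 68, 204], [20, 67, 191], [18, 160, 214], [25, 37, 242], [25, 41, 241], [25, 41, 242], [26, 36, 242], [25, 41, 241]]
```

View pics/c.png

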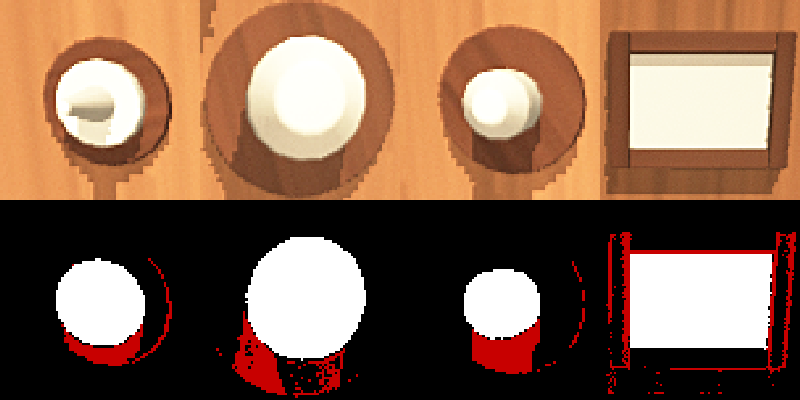

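The crops confirm the choice: from left, the thin cone on its collar, the broad post, the slim post and the nest. Now I'll triangulate the pieces and their places.

```bash
cat > meas.py <<'E'
from h import *
def blob(i,u,v,kind,r=45):
    u,v=int(u*1.28),int(v*1.28)
    im=cv2.imread(f"pics/w{i}.png"); h=cv2.cvtColor(im,cv2.COLOR_BGR2HSV).astype(int); H,S,V=h[...,0],h[...,1],h[...,2]
    m={"gold":(S>100)&(H>13)&(H<26)&(V>60),"cream":(S<90)&(V>110),"top":(S<16)&(V>250)}[kind].astype(np.uint8)
    w=np.zeros_like(m); w[max(v-r,0):v+r,max(u-r,0):u+r]=1; m*=w
    m=cv2.morphologyEx(m,cv2.MORPH_CLOSE,np.ones((3,3)))
    cs,_=cv2.findContours(m,cv2.RETR_EXTERNAL,cv2.CHAIN_APPROX_NONE)
    c=max(cs,key=cv2.contourArea); c=cv2.convexHull(c); M=cv2.moments(c); return c[:,0,:],(M["m10"]/M["m00"],M["m01"]/M["m00"])
p=viewer.camera_params("wrist")
items=dict(L=("gold",(6,285,75),(7,624-400,75)),R=("gold",(6,186,101),(7,128,101)),S=("gold",(0,179,61),(1,110,61)),B=("gold",(0,272,55),(1,201,54)),
 broad=("top",(4,221,83),(5,293,82)),slim=("top",(2,72,106),(3,145,105)),cone=("cream",(4,112,100),(5,176,99)),nest=("cream",(2,230,82),(3,296,80)),box=None)
if __name__=="__main__":
  for k,it in items.items():
    if not it: continue
    rs=[];out=[]
    for s in it[1:]:
        T=np.load(f"pics/w{s[0]}.npy"); c,ctr=blob(*s,it[0]); rs.append(ray(p,T,ctr)); out.append((c,T))
    x,e=cross(rs); print(k,x,"miss %.1f"%e)
    for c,T in out:
        q=np.array([onplane(p,T,uv,x[2])[:2] for uv in c],np.float32); (cx,cy),(w,h),a=cv2.minAreaRect(q)
        print("   rect",np.array([cx,cy,w,h,a]))
E
python3 meas.py
```

```text
L [602.6  97.5  15.1] miss 0.1
   rect [602.6  97.   65.2  67.6  89.9]
   rect [602.8  97.   64.8  65.2   0. ]
R [475.2  64.7  13.4] miss 0.0
   rect [475.2  64.6  26.4  25.4  44.3]
   rect [475.3  64.6  27.6  25.6   0. ]
S [446.5 255.9  13.8] miss 0.1
   rect [446.4 255.7  47.1  46.7   0.1]
   rect [446.4 255.3  47.5  48.9  66.5]
B [563.2 262.3  17.6] miss 0.1
   rect [562.9 261.4  59.8  33.1  56.2]
   rect [562.9 261.6  58.4  32.3  56. ]
broad [ 599.6 -265.8   38.8] miss 0.1
   rect [ 599.8 -265.1   30.7   32.1   26.3]
   rect [ 600.8 -265.3   27.6   33.2   17.4]
slim [ 438.4 -144.2   42.3] miss 0.1
   rect [ 438.2 -144.1    1.5    3.9   71.2]
   rect [ 437.9 -143.5   19.1   15.4   43. ]
cone [ 452.7 -292.6   10.7] miss 0.1
   rect [ 452.8 -292.5   33.4   34.8   85.2]
   rect [ 452.7 -293.1   33.7   32.9    0.1]
nest [ 632.8 -117.4    7.1] miss 0.0
   rect [ 632.8 -118.2   72.9   47.     0.1]
   rect [ 632.8 -118.1   72.7   46.     0.1]
```

Pieces, nest and collar are consistent in both size and height. The facet threshold was poor for the broad and slim posts, so I'll get those from their discs on the upper, shadow-free half, using the cone as a test.

```bash
cat > disc.py <<'E'
from meas import *
from scipy.optimize import least_squares
for k,rad,z,ss in (("cone",26,6,((4,112,100),(5,176,99))),("broad",38,8,((4,220,85),(5,285,85))),("slim",30,8,((2,86,104),(3,150,103)))):
    rs=[]
    for i,u,v in ss:
        T=np.load(f"pics/w{i}.npy"); im=cv2.imread(f"pics/w{i}.png"); h=cv2.cvtColor(im,cv2.COLOR_BGR2HSV).astype(int)
        u,v=int(u*1.28),int(v*1.28); r=55 if k=="broad" else 42
        m=((h[...,0]<=11)&(h[...,1]>130)&(h[...,2]<190)|(h[...,1]<95)&(h[...,2]>110)).astype(np.uint8); w=0*m; w[v-r:v+r,u-r:u+r]=1
        m=cv2.morphologyEx(m*w,cv2.MORPH_OPEN,np.ones((5,5)))
        c=max(cv2.findContours(m,0,cv2.CHAIN_APPROX_NONE)[0],key=cv2.contourArea)[:,0,:]
        q=np.array([onplane(p,T,a,z)[:2] for a in c]); c0=np.array(onplane(p,T,(u,v),z)[:2])
        q=q[q[:,1]>c0[1]]
        s=least_squares(lambda a:np.hypot(*(q-a[:2]).T)-a[2],[*c0,rad],loss="soft_l1",f_scale=.7)
        print(k,i,"disc",s.x,"rms %.1f"%np.median(abs(s.fun)))
        c2,ctr=blob(i,u/1.28,v/1.28,"cream"); rs.append(ray(p,T,ctr))
    x,e=cross(rs); print("   cream",x,"%.1f"%e)
E
python3 disc.py
```

```text
cone 4 disc [ 455.  -292.7   24.4] rms 0.5
cone 5 disc [ 452.2 -292.6   24.2] rms 0.5
   cream [ 452.7 -292.6   10.7] 0.1
broad 4 disc [ 597.2 -274.8   37.6] rms 1.5
broad 5 disc [ 594.7 -273.3   36.4] rms 1.5
   cream [ 598.8 -270.8   22.3] 0.0
slim 2 disc [ 438.7 -149.    30.1] rms 0.4
slim 3 disc [ 437.6 -149.    29.3] rms 0.2
   cream [ 436.2 -148.4   22.1] 0.0
```

Run:
```python
from meas import *
env.reach([598,-300,230],down(90)); env.hold(.2); shot("w8"); print(env.read_state()["time_s"])
for k,r,rt,ss in (("broad",22,12,((8,196,135),(4,220,85),(5,290,85))),("slim",13,6,((2,80,106),(3,146,105)))):
  for s in ss:
    T=np.load(f"pics/w{s[0]}.npy"); c,ctr=blob(*s,"cream",r=40)
    f=lambda z:np.array([onplane(p,T,a,z)[:2] for a in c])
    lo,hi,tp=f(8),f(34),f(46)
    print(k,s[0],"foot y",lo[:,1].min()+r,"shoulder y",hi[:,1].max()-r,"top y",tp[:,1].max()-rt,"x34",hi[:,0].min()+r,hi[:,0].max()-r, "x8",lo[:,0].min()+r,lo[:,0].max()-r)
im=cv2.imread("pics/w8.png"); cv2.imwrite("pics/c8.png",cv2.resize(im[60:300,100:400],None,fx=2,fy=2))
```

```text
10.5333
broad 8 foot y -275.8165989048084 shoulder y -271.06246204984024 top y -260.307462329523 x34 599.1375266715679 597.2279393180593 x8 597.1189093844547 599.1527510081606
broad 4 foot y -272.0135276009067 shoulder y -272.77210271629656 top y -264.09568209058295 x34 598.044282135999 597.1103239665445 x8 598.6012722197258 601.7018979064077
broad 5 foot y -271.79838912907076 shoulder y -271.9508219558816 top y -263.3782414634975 x34 590.7781913647891 596.8460546411982 x8 598.9632458367149 609.7206502613303
slim 2 foot y -150.2775295490987 shoulder y -148.49113327728486 top y -141.29871286019392 x34 437.6250738810489 447.59079783564687 x8 421.957726269869 435.2942827420888
slim 3 foot y -150.369690173515 shoulder y -148.74256294211003 top y -141.59430134937338 x34 438.0740043354224 439.87377091795287 x8 430.7978996801621 435.2017361987061
```

View pics/c8.png

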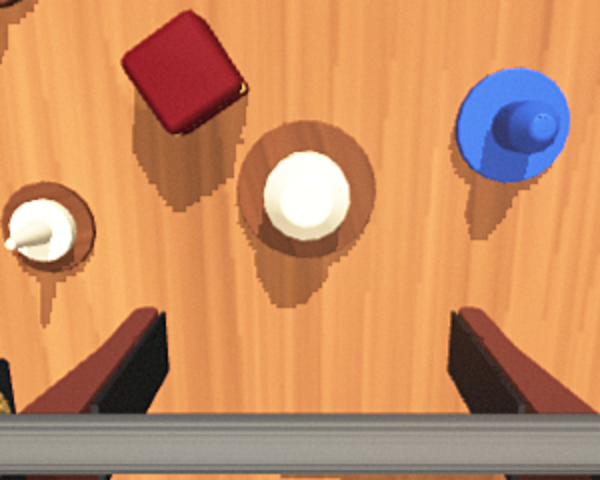

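Stand centres agree: broad (598,-272), slim (438,-149), cone (453,-293), nest (633,-118). I'll start with the large bangle.

```bash
cat >> h.py <<'E'
TIP=80.
def pick(xy,t,tip,open_,w_exp):
    q=down(t+90); set_gripper(open_)
    env.reach([*xy,TIP+90],q); env.move_l([*xy,TIP+tip+12],rate=200)
    hit=env.move_l([*xy,TIP+tip],rate=40,f_stop=10); set_gripper(max(w_exp-12,0))
    s=env.read_state(); print("grip width",s["width"],"force",s["grip_force"],"hit",hit,"tip",s["tool_pos"][2]-TIP)
    env.move_l([*xy,TIP+110],rate=150); print("lifted width",env.read_state()["width"])
def carry(xy,t): env.reach([*xy,TIP+110],down(t+90)); env.hold(.2)
def place(xy,under,grip,open_):  # under: height of support, grip: tip above underside
    env.move_l([*xy,TIP+under+grip+50],rate=200); f0=env.move_l([*xy,TIP+under+grip+8],rate=80,f_stop=6)
    hit=env.move_l([*xy,TIP+under+grip-1],rate=20,f_stop=4) if not f0 else "EARLY"
    s=env.read_state(); print("placed early",f0,"hit",hit,"tip-grip",s["tool_pos"][2]-TIP-grip,"width",s["width"])
    if f0: return False
    set_gripper(open_); env.move_l([*xy,TIP+110],rate=150); print("t",env.read_state()["time_s"]); return True
E
python3 - <<'E'
from h import *
pick((602.6,97.3),60,12.5,78,66)
carry((598,-272.3),60)
p,T=campose("side"); cv2.imwrite("pics/s1.png",cv2.resize(viewer.camera("side")[90:210,180:340],None,fx=4,fy=4))
E
```

```text
grip width 63.91150428329813 force 29.885183139704168 hit False tip 12.701334495674743
lifted width 64.19818341805956
```

View pics/s1.png

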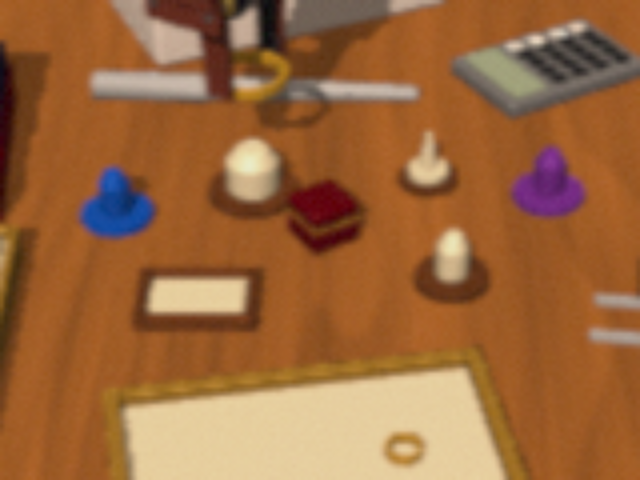

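Run:
```python
from h import *
im,p,T=shot("g1")
s=viewer.camera("side"); t=viewer.camera("top")
print(env.read_state()["tool_pos"])
b=cv2.resize(s[90:150,200:280],(400,300),interpolation=2); c=cv2.resize(t[130:205,323:423],(400,300))
cv2.imwrite("pics/g1m.png",np.vstack([cv2.resize(im,(400,300)),b,c])if 0 else np.vstack([np.hstack([cv2.resize(im,(400,300)),b]),np.hstack([c,c*0])]))
```

```text
[ 598.2 -271.8  190.1]
```

View pics/g1m.png

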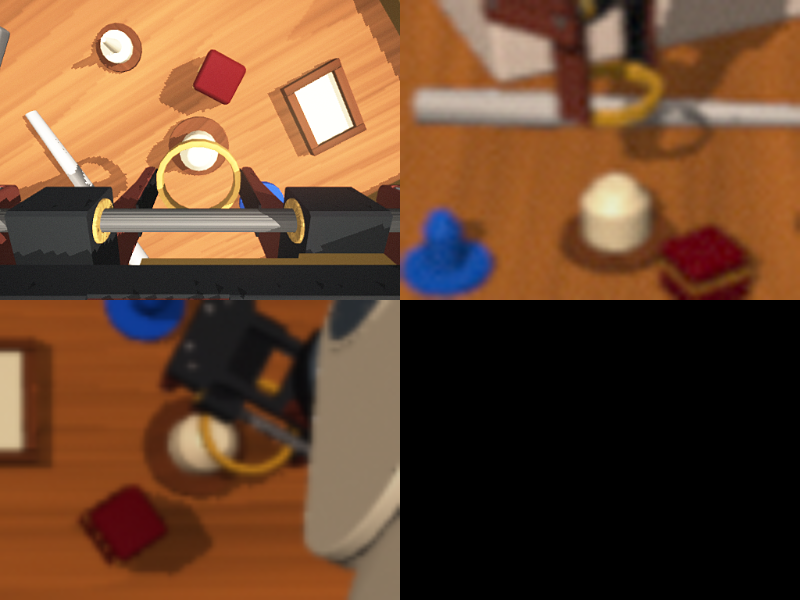

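```bash
cat > inhand.py <<'E'
from meas import *
from scipy.optimize import least_squares
def inhand(f,rad,dz,z):   # outer upper edge of the gold ring held -> centre, in world
    T=np.load(f"pics/{f}.npy"); im=cv2.imread(f"pics/{f}.png"); h=cv2.cvtColor(im,cv2.COLOR_BGR2HSV).astype(int)
    m=((h[...,1]>100)&(h[...,0]>16)&(h[...,0]<28)&(h[...,2]>90)).astype(np.uint8); m[:, :170]=0; m[:,345:]=0; m[262:]=0; m[:130]=0
    c=np.vstack([a[:,0,:] for a in cv2.findContours(m,0,cv2.CHAIN_APPROX_NONE)[0] if cv2.contourArea(a)>30]); c=cv2.convexHull(c)[:,0,:]
    t=np.array([a for a in c if a[1]<c[:,1].min()+0.75*(np.ptp(c[:,0])/2)])
    q=np.array([onplane(p,T,a,z+dz)[:2] for a in t])
    s=least_squares(lambda a:np.hypot(*(q-a[:2]).T)-a[2],[*q.mean(0),rad],loss="soft_l1",f_scale=.5); print("free circle",s.x,np.median(abs(s.fun)))
    s=least_squares(lambda a:np.hypot(*(q-a).T)-rad,q.mean(0),loss="soft_l1",f_scale=.5); print("fixed r",s.x, np.median(abs(s.fun)),"px",c.min(0),c.max(0)); return s.x
E
python3 - <<'E'
from inhand import *
inhand("g1",33,5,107.5)
E
```

```text
free circle [ 597.  -271.1   32.2] 0.15573435441420713
fixed r [ 597.9 -271.7] 0.25795557467341723 px [200 178] [307 261]
```

The wrist view shows the bangle at (200,175), centred on the tool within 1 mm, so the off-centre look was only perspective. Placing it, then the small bangle.

```bash
python3 - <<'E'
from h import *
ok=place((598,-272.3),8,2.5,78)
env.hold(.1); cv2.imwrite("pics/p1.png",viewer.camera("side"))
if ok:
    pick((446.4,255.6),0,12,60,48); carry((438,-149),0); shot("g2")
    from inhand import inhand
    inhand("g2",24,4,108); print(env.read_state()["tool_pos"])
E
python3 - <<'E'
import cv2,numpy as np
cv2.imwrite("pics/m3.png",np.hstack([cv2.resize(cv2.imread("pics/p1.png")[90:210,180:340],(400,300)),cv2.resize(cv2.imread("pics/g2.png"),(400,300))]))
E
```

```text
placed early False hit True tip-grip 8.177016638254003 width 64.05445061976992
t 19.0833
grip width 46.67132655940461 force 30.000236285850406 hit False tip 12.160337881552124
lifted width 46.519569767271406
free circle [ 438.9 -146.5   22.8] 0.13063206894917911
fixed r [ 439.1 -148. ] 0.32105412624163066 px [215 192] [292 261]
[ 438.3 -148.4  190. ]
```

View pics/m3.png

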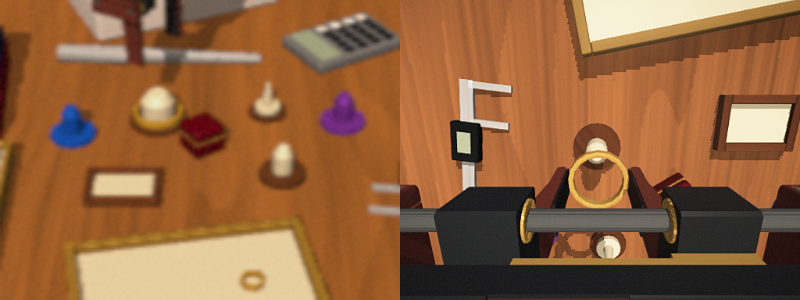

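The large bangle lies flat round the broad post at (158,112), and the small one is held centred at (598,178). I'll continue with the placement and then the finger ring.

Run:
```python
from h import *
ok=place((438,-149),8,2,60)
env.hold(.1); cv2.imwrite("pics/p2.png",viewer.camera("side"))
if ok:
    pick((475.2,64.7),60,12.5,42,27); carry((452.8,-292.6),60); shot("g3")
    print(env.read_state()["tool_pos"])
    from inhand import inhand
    inhand("g3",13.5,4,107.5)
a=cv2.imread("pics/p2.png"); b=cv2.imread("pics/g3.png")
cv2.imwrite("pics/m4.png",np.hstack([cv2.resize(a[90:210,180:340],(400,300)),cv2.resize(b[135:285,156:356],(400,300))]))
```

```text
placed early False hit True tip-grip 8.108441227150621 width 46.38762823787211
t 28.35
grip width 25.894474870452086 force 30.000297389924526 hit False tip 12.627616267124509
lifted width 25.425689680463663
[ 453.2 -291.8  190.1]
free circle [ 451.7 -289.    59.3] 0.6747473507913568
fixed r [ 405.  -281.6] 20.30536698087966 px [170 130] [344 261]
```

View pics/m4.png

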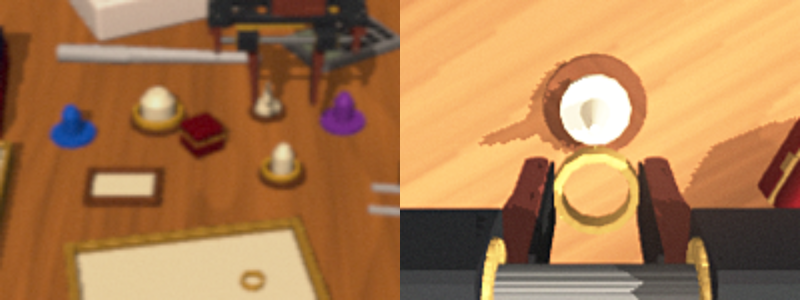

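The small bangle is flat on the slim stand at (282,172). The ring is held, its centre at crop (596,190), i.e. pixel (254,230). I'll check that against the tool by ray.

Run:
```python
from meas import *
T=np.load("pics/g3.npy"); print(onplane(p,T,(254,230),113)); print("collar",onplane(p,T,(156+98,135+54),14))
ok=place((452.8,-292.6),14,2.5,42)
env.hold(.1); a=viewer.camera("side")
if ok:
    pick((562.9,261.8),-34,17,48,32); carry((632.8,-118),-90); im,_,_=shot("g4"); print(env.read_state()["tool_pos"])
    cv2.imwrite("pics/m5.png",np.hstack([cv2.resize(a[90:210,180:340],(400,300)),cv2.resize(im,(400,300))]))
```

```text
[ 452.3 -291.7  113. ]
collar [ 452.  -291.4   14. ]
placed early False hit True tip-grip 14.070895441313837 width 25.667414470721404
t 36.3583
grip width 31.2037553885199 force 30.000121593475342 hit False tip 17.171093986437953
lifted width 31.533298129567886
[ 633.  -116.9  190.1]
```

View pics/m5.png

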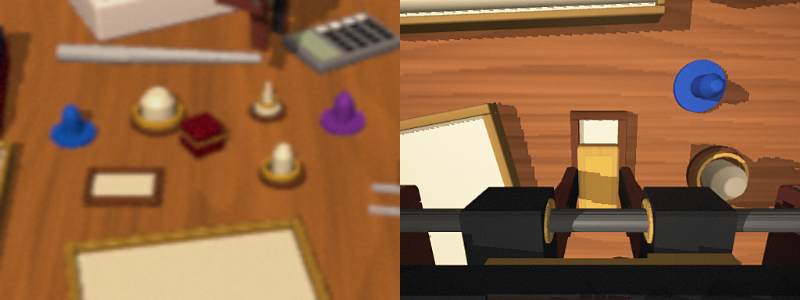

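The finger ring lies on the cone's collar at (267,112). The bar is held parallel to the nest, its far end at pixel (253,187). Checking that end, then placing.

Run:
```python
from meas import *
T=np.load("pics/g4.npy"); e=onplane(p,T,(253,186),116); print("bar end",e); off=np.clip(e[0]-29-633,-6,6); print(off)
ok=place((632.8-off,-118),7,7,48)
if ok:
    env.reach([500,-118,310],down(0)); env.hold(.2); im,_,_=shot("f"); s=viewer.camera("side"); t=viewer.camera("top")
    cv2.imwrite("pics/m6.png",np.hstack([cv2.resize(s[90:270,180:340],(400,450)),cv2.resize(t[110:245,150:420],(400,450))])); print(env.read_state()["time_s"])
```

```text
bar end [ 663.6 -117.4  116. ]
1.6143486585782512
placed early False hit True tip-grip 7.094638204777311 width 31.700726292472606
t 45.65
46.7417
```

View pics/m6.png

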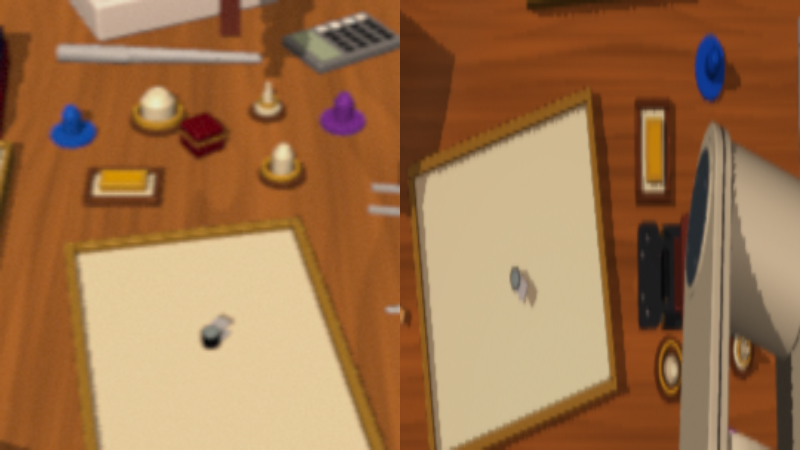

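View pics/f.png

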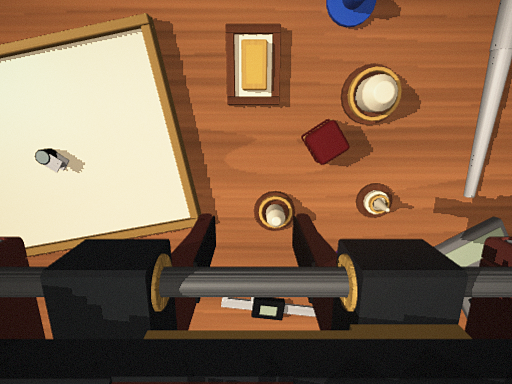

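All four pieces are in place: bar inside the nest at (255,65), large bangle at (374,95), small bangle at (276,210), ring on its collar at (376,202). The loupe (45,157) and ring box (325,142) look undisturbed, so I'm handing the job in.

```bash
python3 -c "
from station import workorder
print(workorder.sign_off())"
```

```text
the job is handed in; nothing more can be done
None
```

All four gold pieces are back on their own stands, lowered into place in the order asked, with the loupe and ring box left untouched; the job was handed in at about 47 s.

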